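# Charge the faceting lap from the pump bottle

## Robot

A 6-joint arm with a two-finger parallel gripper is mounted at the origin on the work surface. World frame = base frame: x ahead of the robot, y to its left, z up, the work surface at z = 0. Lengths are in m, angles in rad, forces in N, time in s.
With the tool pointing down it reaches from about 0.25 to 0.775 m from the base axis. Payload 4 kg.
Tool frame: the origin (TCP) lies midway between the tips of the shut fingers; the grasp point (between the pads) lies 19 mm behind it (grip_point_offset is the distance from the TCP to the grasp point, in m); z points along the fingers, y is the line along which they close (so a half turn about z gives the same grasp; the last joint's range is limited). The gripper opens to 94 mm and grips with 3 to 60 N. Pads are 16 mm wide; open, the fingers measure 119 mm over their backs; the gripper's body (75 mm by 177 mm) begins 78 mm behind the grasp point.
Start: joints at [1.083, 0.087, 1.371, -0, 1.684, -0.103], TCP at [0.206, 0.51, 0.167] pointing down, gripper open.
Joint ranges: [-3.1, 3.1], [-0.76, 2.03], [0.27, 2.55], [-1.08, 4.22], [0.17, 2.65], [-2.57, 2.57]. Speed limits (rad/s): [2.79, 2.79, 3.14, 3.14, 3.14, 3.14].

## Interface

Orientations are given as [roll, pitch, yaw] about the fixed x, y, z axes, in that order (R = Rz(yaw) Ry(pitch) Rx(roll)).
In Python, from bench import * gives the robot as it stands.
- The arm moves only by the tool carry_out, never from a script. Its argument "commands" is a list of rows, each a list of 6 numbers: the shift along the tool's x, y, z in m, then the turn, a rotation vector about the tool's x, y, z in rad. In form: [[tx, ty, tz, rx, ry, rz], ...]. A call has exactly 5 rows; each row is the pose to reach, as a shift and turn from the pose commanded when the call began, along the tool's axes at that moment; what a row does not reach only later rows make up. A row lasts 1/10 s, in which the tool goes at most 50 mm and 8.59 degrees, less where a joint would pass 70% of its speed; a pose out of reach is approached as far as the arm can. A call with a gripper value outside its range is refused whole. "jaw" is the opening, from 0 (shut) to 1 (fully open), set as the call begins (left out, the last holds). The fingers move at their own pace and stop on an object; the grip force is fixed at half the most. Time passes only in rows, so rows that repeat a pose let the fingers close, or fill a call up. It gives the time, the measured TCP pose, the force, the opening and the grip force at its end, in the units of the state.
- get_obs(): the state, without advancing time (a new reading comes with each control period).
- snapshot(name): name is "side" or "top"; returns a dict with "img" (420x560x3 uint8, red, green, blue), "range_z" (420x560 float32, m along the optical axis (not along the pixel's ray), 0 where there is no reading), "fx", "fy", "cx", "cy" (pixels), "distortion" ([k1, k2, p1, p2, k3] as OpenCV has them; the pictures are not rectified), "R" (3x3) and "t" (3): a world point X has camera coordinates R X + t. Camera axes: x right, y down, z forward; pixel columns grow to the right and rows downward; lengths in m; the calibration is good to about 2 mm. A picture is of the moment at which its call begins.
- close_job(): hands the job in; it is judged then, once.
The state is a dict: "time": time; "joint_positions": joint angles; "qvel": joint speeds; "joint_torque": joint torques, N m; "tool_pos": TCP position; "ee_rot": TCP orientation; "wrist_force": force on the tool from outside, world axes, zero at the start; "wrist_torque": the same for the moment, N m; "width": finger opening in m; "finger_force": force on a finger pad.
Only numpy, scipy, OpenCV 4.12 (cv2) and the standard library are available. Lean on these libraries where they do the work, as an engineer would, in place of code of your own. Each camera call takes 0.05 s, during which the arm holds its last target. There are 200 camera calls.

## Task

Wet the lap of the gem-faceting machine with polishing fluid from the pump bottle: swing the pump's long spout in over the lap until it points at the lap's centre, push the pump head all the way down and let it come right up again, then swing the spout back out until its mouth is well clear outside the bowl. Never pump while the mouth is not over the lap, do not touch the machine itself, and leave the other bottle and the loose things on the bench where they are.

Things in the scene. Friction and masses are not known exactly. Their poses are not given: they have to be found in the camera images.
- faceter: Gem-faceting machine, bolted down, turned up to 0.25 rad: dark base plate 410 x 380 mm, 18 mm thick; on it a round black splash bowl, 220 mm outside diameter, rim 95 mm above the bench; in the bowl a bare metal lap disc, 152 mm diameter, with a brass nut at its centre. Origin on the bench under the lap's axis; z up; -x is the side that faces the robot; bottles stand on that side.
- lap_centre (a point): Centre of the lap's upper face, 78 mm above the bench (the brass nut stands 15 mm higher). Behind it, 195 mm from the lap's axis along the machine's +x, stands the machine's mast: two rods and a screw joined by plates, 150 mm wide along the machine's y, up to 105 mm deep, 303 mm high.
- pump_bottle: The pump bottle, like a soap dispenser: white, 62 mm diameter, in a fixed cup holder (71 mm diameter) in front of the bowl, to its left or right; upright axis 148 mm from the lap's axis. It cannot be moved. Its grey collar ends 139 mm above the bench; above are a thin stem and the white pump head with its spout. Origin under the bottle on the base plate, 18 mm above the bench.
- pump_swivel (a joint): Turn of the pump head and spout about the bottle's upright axis, rad, growing anticlockwise seen from above; 0: the spout points along the bottle's own -x. It turns either way through more than a full turn, with light friction (about 0.035 N m), and stays where it is left.
- pump_head (a joint): Stroke of the sprung pump head, m: 0 up, 0.014 fully down. It needs about 3.5 N to start down and 8 N at the bottom, and springs up when let go.
- pump_top (a point): Centre of the pump head's round flat top (40 mm diameter, 18 mm thick), on the bottle's axis, 175 mm above the bench when up. Press here.
- pump_mouth (a point): Mouth of the spout, 92 mm from the bottle's axis. The spout is a round white bar 12 mm thick, level, its middle 167 mm above the bench (8 mm below the head's top), running straight out from the head to 80 mm from the axis and then bending down to the mouth, 139 mm above the bench.
- water_bottle: A like bottle with a plain grey screw cap (top 143 mm above the bench) and no spout, fixed in the other holder, on the other side in front of the bowl. Leave it alone. Origin as for the pump bottle.
- spare_lap: Loose metal disc, 152 mm diameter, 10 mm thick, flat on the bench beside the base plate. Origin under its centre.
- dop_block: Loose wooden block 70 x 110 x 35 mm with brass dop sticks standing in it (77 mm high in all), on the bench on the other side of the base plate. Origin under its centre.
- compound_jar: Loose lidded jar, 62 mm diameter, 50 mm high, on the bench in front of the machine. Origin under its centre.
- hose_end (a point): End of the black segmented coolant hose (19 mm thick), 108 mm above the bench, 59 mm from the lap's axis over the bowl's rear left. From here the hose arches up to 155 mm and back down to the base plate's rear left. Fixed, part of the machine.

How it is judged:
On the way, in this order (a step that is already met when the one before it is completed fails the run):
1. the spout is swung in over the lap and points at its centre: mouth within 66 mm of the lap's axis (at best 56 mm), head still up (horizontal distance between pump_mouth and lap_centre below 0.066 m and value of joint pump_head below 0.003 m), for 0.2 s.
2. the pump head is pushed all the way down (at least 12 of 14 mm) with the mouth still there (value of joint pump_head above 0.012 m and horizontal distance between pump_mouth and lap_centre below 0.068 m), for 0.1 s.
3. the pump head is let up again, with the mouth still over the lap (value of joint pump_head below 0.002 m and horizontal distance between pump_mouth and lap_centre below 0.074 m), for 0.1 s.
At the end, for the whole second after the job is handed in: The spout is swung out and at rest with its mouth outside the bowl, at least 120 mm from the lap's axis (10 mm outside the bowl), the pump head is fully up (within 2 mm), and the spare lap, the dop block and the jar are within 15 mm of where they stood (horizontal distance between pump_mouth and lap_centre above 0.12 m and value of joint pump_head below 0.002 m and not (velocity of joint pump_swivel above 0.05 rad/s) and not (velocity of joint pump_swivel below -0.05 rad/s) and distance of each of spare_lap, dop_block, compound_jar from where it was at the start of the episode below 0.015 m); the robot touches nothing.
It fails at once if the pump head is pushed down more than 5 mm while the mouth is not over the lap (more than 76 mm from its axis) (value of joint pump_head above 0.005 m and horizontal distance between pump_mouth and lap_centre above 0.076 m).
It fails at once if the robot touches the machine (lap, bowl, mast, hose or base plate) with more than 3 N (contact force between any of the arm, the fingers and faceter above 3 N).
It fails at once if the robot presses on the other bottle with more than 3 N (contact force between any of the arm, the fingers and water_bottle above 3 N).
It fails at once if the spare lap, the dop block or the jar is moved more than 15 mm (distance of any of spare_lap, dop_block, compound_jar from where it was at the start of the episode above 0.015 m).
It also fails if it takes over 67 s, if anything falls off the work surface, if the arm or the gripper's body presses on something with over 40 N, if the wrist force passes 120 N, or if a joint passes its speed limit or range.

## Working session

There is one attempt and no reset: what is moved stays moved. The work goes in short steps, Python scripts to look and compute and a tool call to move; the robot and the scene stay as the last step left them, time stands still between calls to the robot, and variables do not carry over. Pictures are saved under pics/ and viewed, at most 10 in all, crops included, and the job is handed in when it is done.

Besides the shell and the picture viewer there is one more tool, called by a JSON object that holds its "name" and its "arguments", one argument or row to a line. carry_out: Moves the arm, as the interface text tells. Its arguments: {"type":"object","properties":{"commands":{"type":"array","items":{"type":"array","items":{"type":"number"}}},"jaw":{"type":"number"}},"required":["commands"]}

```bash
mkdir -p pics; python3 - <<'E'
from bench import *
import cv2,numpy as np,pickle
o=get_obs();print({k:np.round(v,3) for k,v in o.items()})
for n in("top","side"):
    s=snapshot(n);pickle.dump(s,open(n+'.pkl','wb'));cv2.imwrite(f'pics/{n}0.png',s['img'][:,:,::-1]);print(n,s['fx'],s['cx'],s['cy'],np.round(s['R'],3).tolist(),np.round(s['t'],3),s['distortion'])
E
```

```text
{'time': np.float64(0.0), 'joint_positions': array([ 1.083,  0.088,  1.372, -0.   ,  1.684, -0.103]), 'qvel': array([-0.   , -0.002,  0.002, -0.001,  0.001,  0.   ]), 'joint_torque': array([-0.0000e+00, -3.4018e+01, -3.0243e+01,  7.2000e-02,  3.3000e-02,
       -0.0000e+00]), 'tool_pos': array([0.206, 0.509, 0.166]), 'ee_rot': array([-3.139, -0.   ,  2.757]), 'wrist_force': array([-0.139,  0.361,  0.914]), 'wrist_torque': array([-0.036, -0.041, -0.067]), 'finger_force': np.float64(0.0), 'width': np.float64(0.094)}
top 529.978614914339 282.42346099487776 211.43933640820757 [[-0.025, -1.0, -0.0], [-0.991, 0.025, -0.13], [0.13, -0.003, -0.992]] [0.046 0.574 1.323] [-0.07657248  0.          0.          0.          0.        ]
side 532.9326133866892 282.7299401395923 204.34096672656767 [[0.96, -0.279, 0.004], [-0.195, -0.682, -0.705], [0.199, 0.676, -0.71]] [-0.528  0.201  1.346] [-0.18503669  0.          0.          0.          0.        ]
```

View pics/top0.png

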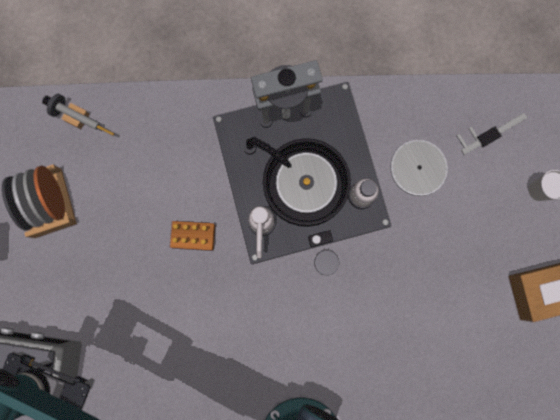

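View pics/side0.png

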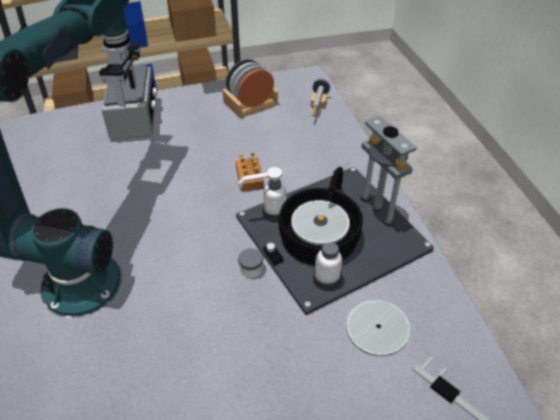

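The top view shows the lap nut at (307,181), the pump head at about (262,215) with its spout running to (259,258) towards the robot, the water bottle at (365,190) and the jar at (327,262). In the side view the pump is at (275,177) and its spout end at (240,182).

```bash
cat > h.py <<'E'
import cv2,numpy as np
def ray(s,uv,z):
    K=np.array([[s['fx'],0,s['cx']],[0,s['fy'],s['cy']],[0,0,1]])
    p=cv2.undistortPoints(np.array(uv,float).reshape(-1,1,2),K,np.array(s['distortion'])).reshape(-1,2)
    R=np.array(s['R']);C=-R.T@s['t'];d=np.c_[p,np.ones(len(p))]@R
    return C+d*((z-C[2])/d[:,2])[:,None]
def cloud(s):
    K=np.array([[s['fx'],0,s['cx']],[0,s['fy'],s['cy']],[0,0,1]])
    v,u=np.mgrid[:420,:560];p=cv2.undistortPoints(np.c_[u.ravel(),v.ravel()].astype(float).reshape(-1,1,2),K,np.array(s['distortion'])).reshape(-1,2)
    Z=s['range_z'].ravel()[:,None];X=(np.c_[p,np.ones(len(p))]*Z-s['t'])@np.array(s['R']);X[Z[:,0]==0]=np.nan
    return X,s['img'].reshape(-1,3).astype(int)
def pump(s,c,r=.12,z=(.155,.19)):
    X,I=cloud(s);m=(np.hypot(*(X[:,:2]-c).T)<r)&(X[:,2]>z[0])&(X[:,2]<z[1])&(I.min(1)>110)
    return X[m]
E
python3 - <<'E'
import pickle;from h import *
T=pickle.load(open('top.pkl','rb'));S=pickle.load(open('side.pkl','rb'))
for n,s in(('top',T),('side',S)):
    X,I=cloud(s);hsv=cv2.cvtColor(s['img'],cv2.COLOR_RGB2HSV)
    nut0={'top':(307,181),'side':(321,218)}[n]
    m=(hsv[:,:,1]>120)&(hsv[:,:,2]>90);v,u=np.nonzero(m);k=np.hypot(u-nut0[0],v-nut0[1])<9
    print(n,'nut',k.sum(),np.round(ray(s,(u[k].mean(),v[k].mean()),.09),4))
    lap=X[(abs(X[:,2]-.078)<.006)&(I.min(1)>110)];c=ray(s,nut0,.085)[0,:2];lap=lap[np.hypot(*(lap[:,:2]-c).T)<.09]
    print('lap',len(lap),lap.mean(0),lap.min(0),lap.max(0))
    c=ray(s,{'top':(262,215),'side':(275,177)}[n],.17)[0]
    P=pump(s,c[:2]);print('pump guess',c,len(P));print(np.round(P[np.argsort(P[:,0])][::6],3).tolist())
    print('jar',ray(s,{'top':(327,262),'side':(251,258)}[n],.05),'water',ray(s,{'top':(369,186),'side':(331,250)}[n],.143))
top=cv2.resize(T['img'][130:290,210:420,::-1],None,fx=3.7,fy=3.7,interpolation=cv2.INTER_CUBIC);cv2.imwrite('pics/crop.png',top)
E
```

```text
top nut 39 [[ 0.6426 -0.0292  0.09  ]]
lap 2531 [ 0.64060818 -0.03055802  0.07851668] [ 0.56647189 -0.10493305  0.07210557] [0.71784891 0.04588747 0.083993  ]
pump guess [0.55016998 0.07927791 0.17      ] 399
[[0.454, 0.088, 0.164], [0.456, 0.093, 0.162], [0.461, 0.09, 0.166], [0.463, 0.093, 0.164], [0.467, 0.09, 0.173], [0.469, 0.085, 0.171], [0.472, 0.088, 0.173], [0.474, 0.09, 0.171], [0.476, 0.083, 0.168], [0.481, 0.092, 0.173], [0.483, 0.085, 0.174], [0.485, 0.085, 0.171], [0.488, 0.09, 0.172], [0.49, 0.083, 0.169], [0.494, 0.087, 0.176], [0.497, 0.087, 0.175], [0.499, 0.083, 0.17], [0.502, 0.083, 0.166], [0.504, 0.092, 0.169], [0.508, 0.087, 0.175], [0.511, 0.089, 0.173], [0.513, 0.085, 0.172], [0.516, 0.085, 0.17], [0.518, 0.085, 0.166], [0.522, 0.089, 0.177], [0.524, 0.082, 0.173], [0.527, 0.087, 0.172], [0.529, 0.082, 0.17], [0.532, 0.087, 0.171], [0.533, 0.091, 0.178], [0.534, 0.075, 0.17], [0.536, 0.091, 0.178], [0.536, 0.098, 0.174], [0.538, 0.075, 0.174], [0.539, 0.084, 0.171], [0.54, 0.077, 0.177], [0.54, 0.091, 0.176], [0.541, 0.102, 0.174], [0.542, 0.077, 0.175], [0.5
[... 1455 characters left out ...]
, 0.076, 0.17], [0.532, 0.076, 0.173], [0.533, 0.071, 0.167], [0.535, 0.069, 0.171], [0.536, 0.091, 0.176], [0.538, 0.068, 0.168], [0.54, 0.087, 0.172], [0.541, 0.089, 0.174], [0.542, 0.064, 0.167], [0.543, 0.069, 0.172], [0.545, 0.074, 0.175], [0.546, 0.069, 0.172], [0.548, 0.066, 0.164], [0.549, 0.069, 0.164], [0.55, 0.065, 0.164], [0.551, 0.076, 0.178], [0.552, 0.082, 0.176], [0.553, 0.094, 0.173], [0.555, 0.102, 0.173], [0.556, 0.095, 0.172], [0.558, 0.082, 0.172], [0.559, 0.076, 0.173], [0.561, 0.083, 0.174], [0.562, 0.087, 0.173], [0.563, 0.084, 0.176], [0.566, 0.083, 0.173], [0.568, 0.09, 0.173]]
jar [[ 0.44251871 -0.08191994  0.05      ]] water [[ 0.61333841 -0.18455668  0.143     ]]
```

View pics/crop.png

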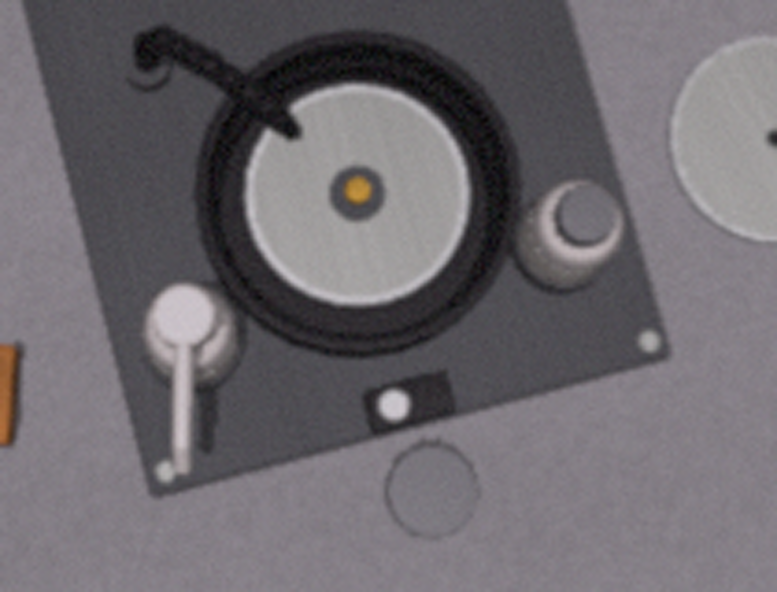

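Lap axis is about (0.641,-0.032) and the pump axis about (0.5505,0.084), 147 mm apart, which matches the spec. The spout points along -x with its mouth at about (0.458,0.088). It has to turn anticlockwise through about 130° to point at -52°. First I shut the jaw and square the tool so tx=-dx, ty=dy and tz=-dz.

{"name": "carry_out", "arguments": {
  "commands": [
    [0,0,0,0,0,-0.13],
    [0,0,0,0,0,-0.26],
    [0,0,-0.02,0,0,-0.385],
    [0,0,-0.035,0,0,-0.385],
    [0,0,-0.035,0,0,-0.385]
  ],
  "jaw": 0
}}

```text
time: 0.6
tool_pos: [0.2071, 0.511, 0.2049]
ee_rot: [3.137, 0.002, 3.139]
wrist_force: [0.8, 0.9, -0.1]
width: 0.0572
finger_force: 0.0
```

{"name": "carry_out", "arguments": {
  "commands": [
    [-0.029,-0.037,0,0,0,0],
    [-0.058,-0.074,0,0,0,0],
    [-0.087,-0.111,0,0,0,0],
    [-0.116,-0.148,0,0,0,0],
    [-0.145,-0.185,0,0,0,0]
  ]
}}

```text
time: 1.1
tool_pos: [0.3521, 0.3232, 0.2015]
ee_rot: [3.142, -0.0, 3.14]
wrist_force: [1.8, 0.5, -0.2]
width: 0.0176
finger_force: 0.0
```

{"name": "carry_out", "arguments": {
  "commands": [
    [-0.029,-0.037,0,0,0,0],
    [-0.058,-0.074,0,0,0,0],
    [-0.087,-0.111,0,0,0,0],
    [-0.116,-0.148,0,0,0,0],
    [-0.145,-0.186,0,0,0,0]
  ]
}}

```text
time: 1.6
tool_pos: [0.4973, 0.1372, 0.2015]
ee_rot: [3.141, -0.0, 3.14]
wrist_force: [-0.3, 0.7, 1.0]
width: 0.0006
finger_force: 0.0
```

{"name": "carry_out", "arguments": {
  "commands": [
    [0,0,0,0,0,0],
    [0,0,0.02,0,0,0],
    [0,0,0.04,0,0,0],
    [0,0,0.053,0,0,0],
    [0,0,0.053,0,0,0]
  ]
}}

```text
time: 2.1
tool_pos: [0.4945, 0.1393, 0.1463]
ee_rot: [-3.141, -0.005, -3.141]
wrist_force: [0.5, -1.1, 0.2]
width: 0.0006
finger_force: 0.0
```

```bash
python3 - <<'E'
from bench import *
from h import *
s=snapshot('top');cv2.imwrite('pics/top1.png',cv2.resize(s['img'][130:290,150:420,::-1],None,fx=2.9,fy=2.9))
o=get_obs();print(o['tool_pos'],o['ee_rot'],o['width'])
E
```

```text
[0.49548191 0.13935981 0.14796453] [-3.14148033e+00 -2.35171125e-03 -3.14116731e+00] 0.00035976691748287616
```

View pics/top1.png

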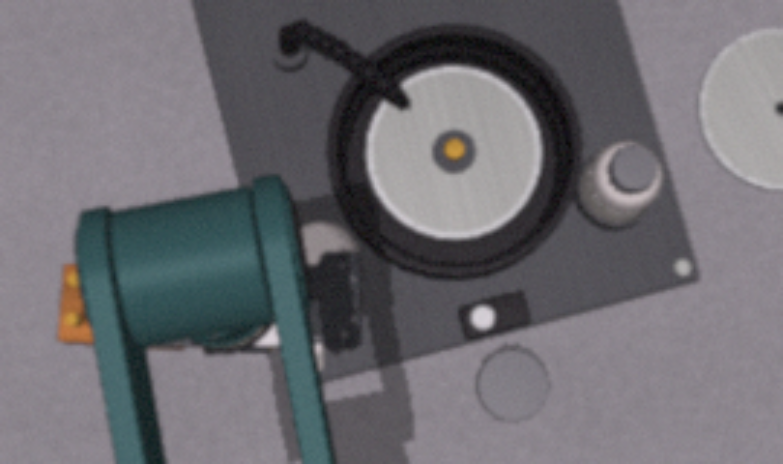

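The gripper hides the pump in this view; the TCP is at (0.4955,0.1395,0.148), on the +y side of the spout as planned. Now I sweep the spout anticlockwise around the bottle's axis.

{"name": "carry_out", "arguments": {
  "commands": [
    [0,-0.016,0,0,0,0],
    [0,-0.03,0,0,0,0],
    [0,-0.037,0,0,0,0],
    [0.0036,-0.055,0,0,0,0],
    [0.0015,-0.0675,0,0,0,0]
  ]
}}

```text
time: 2.65
tool_pos: [0.4951, 0.0706, 0.1497]
ee_rot: [3.141, 0.001, 3.141]
wrist_force: [0.1, 0.1, -0.2]
width: -0.0001
finger_force: 0.0
```

{"name": "carry_out", "arguments": {
  "commands": [
    [-0.003,-0.0125,0,0,0,0],
    [-0.011,-0.023,0,0,0,0],
    [-0.021,-0.0335,0,0,0,0],
    [-0.031,-0.039,0,0,0,0],
    [-0.0425,-0.043,0,0,0,0]
  ]
}}

```text
time: 3.15
tool_pos: [0.5387, 0.0278, 0.1488]
ee_rot: [3.141, -0.0, 3.141]
wrist_force: [0.2, 0.2, -0.4]
width: 0.0004
finger_force: 0.0
```

{"name": "carry_out", "arguments": {
  "commands": [
    [-0.0085,-0.0025,0,0,0,0],
    [-0.016,-0.003,0,0,0,0],
    [-0.0235,-0.0025,0,0,0,0],
    [-0.027,-0.002,0,0,0,0],
    [-0.027,-0.002,0,0,0,0]
  ]
}}

```text
time: 3.65
tool_pos: [0.5649, 0.0268, 0.1488]
ee_rot: [3.141, -0.0, -3.141]
wrist_force: [-0.1, -0.1, 0.4]
width: 0.0005
finger_force: 0.0
```

```bash
python3 - <<'E'
from bench import *
from h import *
s=snapshot('side');cv2.imwrite('pics/side1.png',cv2.resize(s['img'][110:310,180:450,::-1],None,fx=2.9,fy=2.9))
o=get_obs();print(o['tool_pos'],o['wrist_force'])
E
```

```text
[0.5645642  0.0267075  0.14889701] [ 0.23705996 -0.00337445 -0.02695735]
```

View pics/side1.png

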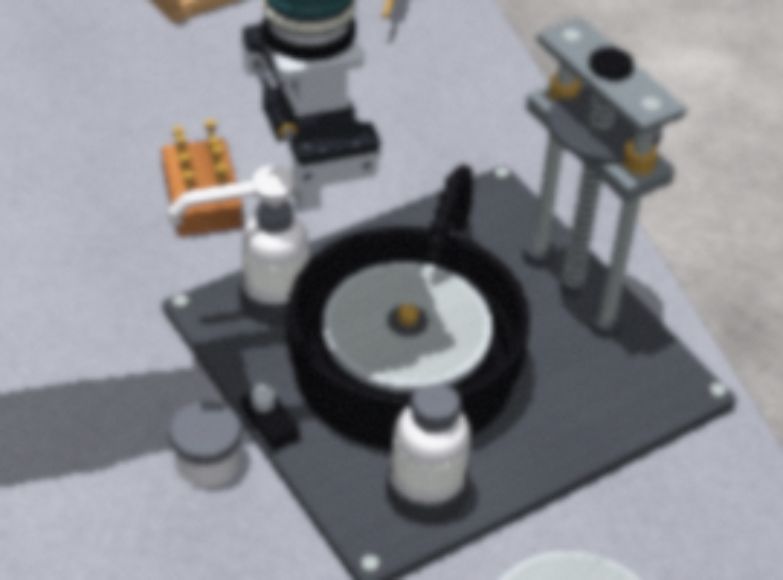

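The spout still points along -x (crop (175,210) to (265,180)), and the gripper appears beside or behind the head at crop (305,195). I'll check where the projected TCP falls.

```bash
python3 - <<'E'
from bench import *
from h import *
s=snapshot('side');o=get_obs()
K=np.array([[s['fx'],0,s['cx']],[0,s['fy'],s['cy']],[0,0,1]])
R=np.array(s['R'])
for p in(o['tool_pos'],[.4955,.1395,.148],[.5505,.084,.175],[.4585,.087,.167]):
    u=cv2.projectPoints(np.array([p]),cv2.Rodrigues(R)[0],np.array(s['t']),K,np.array(s['distortion']))[0].ravel();print(p,u,(u-[180,110])*2.9)
cv2.imwrite('pics/side2.png',cv2.resize(s['img'][110:310,180:450,::-1],None,fx=2.9,fy=2.9))
t=snapshot('top');cv2.imwrite('pics/top2.png',cv2.resize(t['img'][130:290,150:420,::-1],None,fx=2.9,fy=2.9))
X,I=cloud(s);c=np.array([.5505,.084]);m=(np.hypot(*(X[:,:2]-c).T)<.11)&(X[:,2]>.14)&(X[:,2]<.2);Q=X[m]
print(np.round(np.c_[Q,I[m]][::12],3).tolist())
print(o['time'],o['joint_positions'])
E
```

```text
[0.5643911  0.02664848 0.14898113] [285.42473428 191.90911679] [305.7317294  237.53643869]
[0.4955, 0.1395, 0.148] [249.07545729 169.16336266] [200.31882613 171.57375172]
[0.5505, 0.084, 0.175] [274.17559039 171.0796773 ] [273.10921212 177.13106417]
[0.4585, 0.087, 0.167] [239.66755951 179.17628541] [173.03592257 200.61122768]
[[0.55, 0.104, 0.172, 214.0, 214.0, 222.0], [0.564, 0.096, 0.172, 170.0, 170.0, 177.0], [0.564, 0.087, 0.177, 162.0, 163.0, 168.0], [0.56, 0.091, 0.17, 168.0, 168.0, 172.0], [0.552, 0.082, 0.177, 210.0, 210.0, 214.0], [0.547, 0.083, 0.174, 245.0, 245.0, 247.0], [0.531, 0.085, 0.173, 240.0, 240.0, 242.0], [0.561, 0.074, 0.175, 166.0, 165.0, 169.0], [0.531, 0.083, 0.171, 237.0, 237.0, 239.0], [0.561, 0.074, 0.171, 172.0, 172.0, 176.0], [0.515, 0.083, 0.171, 243.0, 243.0, 244.0], [0.544, 0.073, 0.173, 246.0, 246.0, 247.0], [0.483, 0.084, 0.174, 242.0, 239.0, 239.0], [0.514, 0.082, 0.169, 226.0, 225.0, 227.0], [0.542, 0.065, 0.176, 237.0, 238.0, 240.0], [0.477, 0.082, 0.174, 244.0, 243.0, 245.0], [0.509, 0.08, 0.168, 195.0, 190.0, 192.0], [0.54, 0.068, 0.171, 193.0, 193.0, 197.0], [0.469, 0.082, 0.173, 237.0, 236.0, 237.0], [0.5, 0.081, 0.166, 181.0, 165.0, 162.0], [0.551, 0.067, 0.166, 146.0, 146.0, 149.0], [0.477, 0.08, 0.169, 198.0, 192.0, 193.0], [0.544, 0.062, 0.168, 132.0, 132.0, 135.0], [0.472, 0.085, 0.162, 176.0, 164.0, 160.0], [0.554, 0.031, 0.19, 127.0, 129.0, 137.0], [0.536, 0.085, 0.142, 103.0, 104.0, 113.0], [0.57, 0.014, 0.197, 141.0, 144.0, 152.0], [0.553, 0.075, 0.143, 68.0, 69.0, 77.0], [0.463, 0.084, 0.154, 151.0, 138.0, 133.0], [0.452, 0.083, 0.151, 156.0, 158.0, 165.0], [0.457, 0.083, 0.143, 132.0, 128.0, 131.0]]
3.75 [-5.32273543e-02  1.24964815e-01  1.36493483e+00  9.69477628e-05
  1.65192979e+00 -1.62467302e+00]
```

View pics/side2.png

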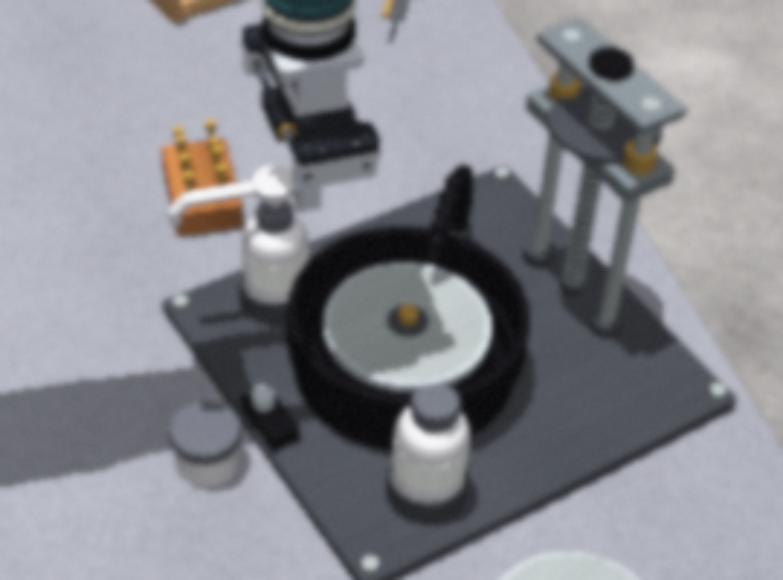

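The fingertips appear at crop (305,203), but the TCP projects to (306,237). So the real fingers end about 35–40 mm above the reported TCP and passed over the spout. I'll measure this.

```bash
python3 - <<'E'
from bench import *
from h import *
s=snapshot('side');o=get_obs();p=o['tool_pos'];print(p)
X,I=cloud(s);m=(np.hypot(*(X[:,:2]-p[:2]).T)<.05)&(X[:,2]>.115)&(X[:,2]<.26)&(np.abs(X[:,1]-.084)>.024)
Q=X[m];h=np.histogram(Q[:,2],bins=np.arange(.115,.265,.01));print(h[0])
for a in np.arange(.165,.25,.01):
    k=Q[(Q[:,2]>=a)&(Q[:,2]<a+.01)]
    if len(k):print(round(a,3),len(k),k.min(0).round(3),k.max(0).round(3))
c=s['img'][120:220,240:340,::-1];cv2.imwrite('pics/c3.png',cv2.resize(c,None,fx=6,fy=6,interpolation=cv2.INTER_CUBIC))
E
```

```text
[0.56431863 0.02653836 0.14913201]
[ 2  0  0  0  0  0  1  3 29 26 13  0  0  0  0]
0.175 1 [0.555 0.025 0.184] [0.555 0.025 0.184]
0.185 3 [0.553 0.015 0.19 ] [0.562 0.029 0.195]
0.195 29 [0.553 0.01  0.196] [0.573 0.031 0.205]
0.205 26 [0.553 0.01  0.205] [0.573 0.022 0.215]
0.215 13 [0.553 0.01  0.215] [0.571 0.014 0.221]
```

View pics/c3.png

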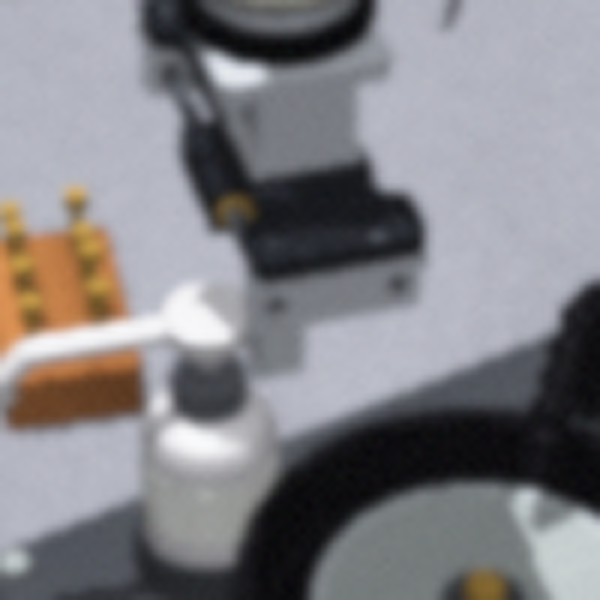

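The fingers really end at z≈0.184 where the report says 0.149, so they sit about 35 mm high while xy agrees. They passed over the spout without touching it. I'll go back over the pump with clearance, then come down 35 mm lower and verify.

{"name": "carry_out", "arguments": {
  "commands": [
    [0,0,-0.02,0,0,0],
    [0.015,0.025,-0.025,0,0,0],
    [0.035,0.06,-0.025,0,0,0],
    [0.055,0.09,-0.025,0,0,0],
    [0.068,0.112,-0.025,0,0,0]
  ]
}}

```text
time: 4.35
tool_pos: [0.4951, 0.1399, 0.1745]
ee_rot: [3.141, 0.001, -3.14]
wrist_force: [0.9, 0.5, 0.2]
width: 0.0006
finger_force: 0.0
```

{"name": "carry_out", "arguments": {
  "commands": [
    [0,0,0,0,0,0],
    [0,0,0.02,0,0,0],
    [0,0,0.04,0,0,0],
    [0,0,0.06,0,0,0],
    [0,0,0.06,0,0,0]
  ]
}}

```text
time: 4.85
tool_pos: [0.4946, 0.1371, 0.1107]
ee_rot: [-3.14, -0.006, 3.141]
wrist_force: [-0.8, -0.0, -0.0]
width: 0.0005
finger_force: 0.0
```

```bash
cat >m.py <<'E'
from bench import *
from h import *
s=snapshot('side');o=get_obs();p=o['tool_pos'];print(o['time'],p,o['wrist_force'])
X,I=cloud(s);m=(np.hypot(*(X[:,:2]-p[:2]).T)<.035)&(X[:,2]>p[2]-.01)&(X[:,2]<.25)
Q=X[m]
for a in np.arange(.10,.22,.01):
    k=Q[(Q[:,2]>=a)&(Q[:,2]<a+.01)]
    if len(k):print(round(a,3),len(k),k.min(0).round(3),k.max(0).round(3))
E
python3 m.py
```

```text
4.9 [0.49574632 0.13740225 0.11269731] [-0.20512797 -0.22191722  0.13818226]
0.15 14 [0.483 0.121 0.152] [0.5   0.148 0.16 ]
0.16 20 [0.484 0.12  0.161] [0.5   0.147 0.17 ]
0.17 23 [0.483 0.121 0.17 ] [0.501 0.142 0.18 ]
0.18 17 [0.484 0.121 0.18 ] [0.501 0.132 0.187]
```

Tip bottom is now at ≈0.150. Repeating the sweep.

{"name": "carry_out", "arguments": {
  "commands": [
    [0,-0.016,0,0,0,0],
    [0,-0.028,0,0,0,0],
    [0,-0.035,0,0,0,0],
    [0.0036,-0.053,0,0,0,0],
    [0.0015,-0.0655,0,0,0,0]
  ]
}}

```text
time: 5.4
tool_pos: [0.4954, 0.0722, 0.1149]
ee_rot: [3.141, 0.002, 3.142]
wrist_force: [0.6, 0.7, -0.5]
width: 0.0004
finger_force: 0.4
```

```bash
cat >a.py <<'E'
from bench import *
from h import *
P=np.array([.5505,.084])
o=get_obs();print(o['time'],o['tool_pos'],o['wrist_force'])
for n in('side','top'):
    s=snapshot(n);Q=pump(s,P,.105,(.140,.183));d=Q[:,:2]-P;r=np.hypot(*d.T);k=r>28e-3
    a=np.degrees(np.arctan2(d[:,1],d[:,0]))%360
    print(n,k.sum(),[(int(b),int(((a[k]>=b)&(a[k]<b+10)).sum()),round(float(r[k][(a[k]>=b)&(a[k]<b+10)].max()),3)) for b in range(0,360,10) if ((a[k]>=b)&(a[k]<b+10)).sum()>0])
E
python3 a.py
```

```text
5.4 [0.49537436 0.07219365 0.11490912] [ 0.62888347  0.67022074 -0.54247564]
side 178 [(190, 3, 0.069), (200, 37, 0.071), (210, 115, 0.1), (220, 23, 0.077)]
top 0 []
```

The spout now follows, at about 213°. Continuing.

{"name": "carry_out", "arguments": {
  "commands": [
    [-0.003,-0.0125,0,0,0,0],
    [-0.011,-0.023,0,0,0,0],
    [-0.021,-0.0335,0,0,0,0],
    [-0.031,-0.039,0,0,0,0],
    [-0.0425,-0.043,0,0,0,0]
  ]
}}

```text
time: 6.0
tool_pos: [0.5385, 0.0291, 0.1138]
ee_rot: [3.141, -0.001, 3.141]
wrist_force: [-0.8, 0.7, 0.0]
width: 0.0006
finger_force: 0.5
```

{"name": "carry_out", "arguments": {
  "commands": [
    [-0.0085,-0.0025,0,0,0,0],
    [-0.016,-0.003,0,0,0,0],
    [-0.0235,-0.0025,0,0,0,0],
    [-0.027,-0.002,0,0,0,0],
    [-0.027,-0.002,0,0,0,0]
  ]
}}

```text
time: 6.5
tool_pos: [0.5651, 0.0281, 0.1139]
ee_rot: [-3.142, 0.0, -3.141]
wrist_force: [-0.3, -0.6, -0.9]
width: 0.0006
finger_force: 0.0
```

```bash
python3 a.py
```

```text
6.5 [0.56514604 0.02811012 0.11391022] [-0.32751045 -0.55360891 -0.89488514]
side 121 [(270, 27, 0.073), (280, 26, 0.075), (290, 19, 0.096), (300, 49, 0.098)]
top 0 []
```

```bash
cat >b.py <<'E'
from bench import *
from h import *
P=np.array([.5505,.083]);L=np.array([.6415,-.033])
for n in('side','top'):
    s=snapshot(n);Q=pump(s,P,.105,(.13,.183));d=Q[:,:2]-P;r=np.hypot(*d.T);k=r>.08
    if k.sum()<3: print(n,'hidden');continue
    a=np.degrees(np.arctan2(d[k,1],d[k,0]))%360;m=np.median(a);M=P+.092*np.array([np.cos(np.radians(m)),np.sin(np.radians(m))])
    print(n,k.sum(),m,a.std(),'mouth',M,'dist lap',np.hypot(*(M-L)))
o=get_obs();print(o['time'],o['tool_pos'],o['wrist_force'])
E
python3 b.py
```

```text
side 47 301.86080597624425 2.0061873628997238 mouth [0.59906289 0.00486137] dist lap 0.05687171247059691
top hidden
6.7 [0.56457748 0.02795619 0.11422994] [-0.29452684 -0.38642254  0.79493744]
```

The spout is at 302° (mouth about 57 mm from the lap's axis). I nudge it slightly further, back off, lift and go over the head.

{"name": "carry_out", "arguments": {
  "commands": [
    [-0.003,0.0015,0,0,0,0],
    [-0.004,0.003,0,0,0,0],
    [-0.004,0.003,0,0,0,0],
    [0.006,-0.006,0,0,0,0],
    [0.01,-0.01,0,0,0,0]
  ]
}}

```text
time: 7.2
tool_pos: [0.5536, 0.0172, 0.1139]
ee_rot: [-3.141, -0.001, 3.142]
wrist_force: [0.5, 0.2, -0.2]
width: 0.0004
finger_force: 0.0
```

{"name": "carry_out", "arguments": {
  "commands": [
    [0,0,-0.02,0,0,0],
    [0,0,-0.04,0,0,0],
    [0,0,-0.06,0,0,0],
    [0.003,0.03,-0.06,0,0,0],
    [0.003,0.06,-0.06,0,0,0]
  ]
}}

```text
time: 7.7
tool_pos: [0.5517, 0.0774, 0.1754]
ee_rot: [3.141, 0.003, 3.139]
wrist_force: [0.5, 0.3, 0.2]
width: 0.0004
finger_force: 0.0
```

```bash
python3 b.py; python3 m.py; python3 -c "
from bench import *;from h import *
s=snapshot('side');cv2.imwrite('pics/s4.png',cv2.resize(s['img'][110:260,230:380,::-1],None,fx=4,fy=4,interpolation=cv2.INTER_CUBIC))"
```

```text
side 41 306.3600020821903 1.999735598669447 mouth [0.60504283 0.00891168] dist lap 0.055549202158418964
top hidden
7.8 [0.55101353 0.0802367  0.17439316] [-1.29716707 -0.22987607 -0.99381061]
7.85 [0.55109119 0.07854631 0.17415668] [-0.07822364  0.37448911 -0.20012861]
0.16 35 [0.53  0.049 0.164] [0.57  0.097 0.17 ]
0.17 140 [0.531 0.051 0.17 ] [0.575 0.102 0.178]
0.21 7 [0.54  0.069 0.212] [0.559 0.084 0.219]
```

View pics/s4.png

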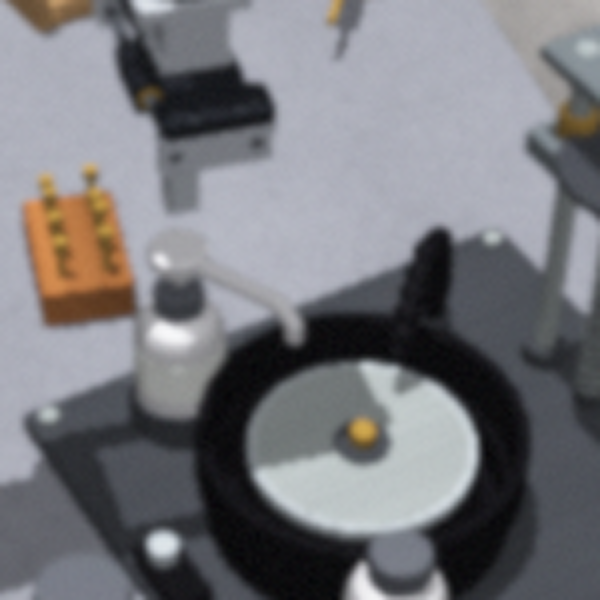

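The picture shows the spout pointing over the lap (mouth at crop (297,335)), with the fingertips at crop (180,205) above the head. Now I come down onto the head.

{"name": "carry_out", "arguments": {
  "commands": [
    [0,0.004,0.01,0,0,0],
    [0,0.005,0.02,0,0,0],
    [0,0.005,0.028,0,0,0],
    [0,0.005,0.033,0,0,0],
    [0,0.005,0.033,0,0,0]
  ]
}}

```text
time: 8.4
tool_pos: [0.5507, 0.0825, 0.1393]
ee_rot: [-3.141, -0.003, 3.141]
wrist_force: [-0.5, 0.4, -0.3]
width: 0.0004
finger_force: 0.0
```

{"name": "carry_out", "arguments": {
  "commands": [
    [0,0,0.003,0,0,0],
    [0,0,0.006,0,0,0],
    [0,0,0.009,0,0,0],
    [0,0,0.009,0,0,0],
    [0,0,0.009,0,0,0]
  ]
}}

```text
time: 8.9
tool_pos: [0.552, 0.0827, 0.1329]
ee_rot: [-3.141, 0.002, -3.141]
wrist_force: [-0.8, -0.7, 4.4]
width: 0.0007
finger_force: 2.1
```

{"name": "carry_out", "arguments": {
  "commands": [
    [0,0,0.003,0,0,0],
    [0,0,0.006,0,0,0],
    [0,0,0.008,0,0,0],
    [0,0,0.009,0,0,0],
    [0,0,0.009,0,0,0]
  ]
}}

```text
time: 9.4
tool_pos: [0.5521, 0.0828, 0.1242]
ee_rot: [-3.141, 0.002, -3.141]
wrist_force: [-1.1, -1.2, 5.6]
width: 0.0002
finger_force: 3.4
```

{"name": "carry_out", "arguments": {
  "commands": [
    [0,0,0.001,0,0,0],
    [0,0,0.002,0,0,0],
    [0,0,0.003,0,0,0],
    [0,0,0.003,0,0,0],
    [0,0,0.003,0,0,0]
  ]
}}

```text
time: 9.9
tool_pos: [0.5522, 0.0827, 0.1227]
ee_rot: [-3.141, 0.003, -3.141]
wrist_force: [-2.6, -0.8, 10.8]
width: 0.0003
finger_force: 5.2
```

{"name": "carry_out", "arguments": {
  "commands": [
    [0,0,0.001,0,0,0],
    [0,0,0.002,0,0,0],
    [0,0,0.003,0,0,0],
    [0,0,0.003,0,0,0],
    [0,0,0.003,0,0,0]
  ]
}}

```text
time: 10.4
tool_pos: [0.5524, 0.0828, 0.1225]
ee_rot: [-3.141, 0.005, -3.141]
wrist_force: [-6.6, -1.3, 20.2]
width: 0.0004
finger_force: 9.5
```

```bash
python3 b.py; python3 - <<'E'
from bench import *
from h import *
s=snapshot('side');Q=pump(s,np.array([.5505,.083]),.105,(.13,.183));r=np.hypot(*(Q[:,:2]-[.5505,.083]).T)
k=(r>.03)&(r<.075);print('spout z',np.percentile(Q[k,2],[50,90]))
E
```

```text
side 39 306.9768690930685 1.782104084382529 mouth [0.60583732 0.00950319] dist lap 0.05548286201725115
top hidden
10.5 [0.55239291 0.08274037 0.12248998] [-6.52042639 -0.46521851 19.14985799]
spout z [0.15636872 0.15957982]
```

It has bottomed out (20 N with no further travel, spout 14 mm lower). Now I let it up, vertically.

{"name": "carry_out", "arguments": {
  "commands": [
    [0,0,-0.006,0,0,0],
    [0,0,-0.014,0,0,0],
    [0,0,-0.025,0,0,0],
    [0,0,-0.04,0,0,0],
    [0,0,-0.06,0,0,0]
  ]
}}

```text
time: 11.05
tool_pos: [0.5505, 0.083, 0.1762]
ee_rot: [3.141, -0.004, -3.141]
wrist_force: [0.4, 0.5, -0.6]
width: 0.0003
finger_force: 0.0
```

```bash
python3 b.py
```

```text
side 37 307.0868459953981 2.069022087100996 mouth [0.60597829 0.00960954] dist lap 0.05547400256843941
top hidden
11.15 [0.55310589 0.08312391 0.18008932] [-0.05489488  0.53148767  0.06833649]
```

Head is up and the spout hasn't moved. Now to the far (+x+y) side of the spout, down, and push it back clockwise.

{"name": "carry_out", "arguments": {
  "commands": [
    [-0.02,-0.007,0,0,0,0],
    [-0.04,-0.015,0,0,0,0],
    [-0.061,-0.0225,0,0,0,0],
    [-0.061,-0.0225,0,0,0,0],
    [-0.061,-0.0225,0,0,0,0]
  ]
}}

```text
time: 11.65
tool_pos: [0.6118, 0.0605, 0.1755]
ee_rot: [3.141, -0.003, 3.142]
wrist_force: [-0.2, 0.2, 0.2]
width: 0.0006
finger_force: 0.0
```

{"name": "carry_out", "arguments": {
  "commands": [
    [0,0,0.016,0,0,0],
    [0,0,0.032,0,0,0],
    [0,0,0.048,0,0,0],
    [0,0,0.064,0,0,0],
    [0,0,0.064,0,0,0]
  ]
}}

```text
time: 12.15
tool_pos: [0.6096, 0.061, 0.11]
ee_rot: [3.141, -0.006, -3.141]
wrist_force: [0.1, 0.1, -0.3]
width: 0.0004
finger_force: 0.0
```

```bash
python3 b.py; python3 m.py
```

```text
side 43 306.53890623720525 2.2016765711076465 mouth [0.6052739  0.00908235] dist lap 0.05552705619598276
top hidden
12.25 [0.6117324 0.0608357 0.1131453] [-0.83980711 -0.57653039 -0.46821592]
12.3 [0.61245804 0.06072912 0.11402099] [-0.34347952 -0.20830478  0.51158045]
0.14 1 [0.602 0.065 0.147] [0.602 0.065 0.147]
0.15 5 [0.601 0.049 0.154] [0.61  0.063 0.16 ]
0.16 27 [0.58  0.044 0.16 ] [0.619 0.072 0.17 ]
0.17 33 [0.583 0.038 0.17 ] [0.618 0.074 0.18 ]
0.18 12 [0.6   0.044 0.181] [0.617 0.063 0.188]
0.19 4 [0.6   0.062 0.191] [0.601 0.065 0.199]
0.2 2 [0.6   0.062 0.203] [0.601 0.065 0.209]
0.21 1 [0.601 0.065 0.21 ] [0.601 0.065 0.21 ]
```

{"name": "carry_out", "arguments": {
  "commands": [
    [0.009,-0.008,0,0,0,0],
    [0.0175,-0.0155,0,0,0,0],
    [0.024,-0.021,0,0,0,0],
    [0.031,-0.026,0,0,0,0],
    [0.039,-0.0295,0,0,0,0]
  ]
}}

```text
time: 12.8
tool_pos: [0.5731, 0.0301, 0.1133]
ee_rot: [3.142, 0.001, 3.141]
wrist_force: [0.8, 0.9, -0.1]
width: 0.0004
finger_force: 0.3
```

{"name": "carry_out", "arguments": {
  "commands": [
    [0.0085,-0.003,0,0,0,0],
    [0.0145,-0.0045,0,0,0,0],
    [0.0205,-0.0055,0,0,0,0],
    [0.027,-0.0055,0,0,0,0],
    [0.0335,-0.005,0,0,0,0]
  ]
}}

```text
time: 13.3
tool_pos: [0.5396, 0.0259, 0.113]
ee_rot: [-3.142, 0.0, -3.141]
wrist_force: [1.3, 0.5, 0.5]
width: 0.0006
finger_force: 0.3
```

{"name": "carry_out", "arguments": {
  "commands": [
    [0.007,0.0015,0,0,0,0],
    [0.0135,0.0035,0,0,0,0],
    [0.018,0.006,0,0,0,0],
    [0.0225,0.009,0,0,0,0],
    [0.0225,0.009,0,0,0,0]
  ]
}}

```text
time: 13.8
tool_pos: [0.5169, 0.0353, 0.113]
ee_rot: [3.141, -0.001, -3.141]
wrist_force: [0.1, -0.2, -0.4]
width: 0.0003
finger_force: 0.0
```

```bash
python3 b.py
```

```text
side 60 216.05209107728302 2.1771945584120775 mouth [0.47611963 0.02885611] dist lap 0.17656965988529896
top 34 213.6688855122977 1.9805250759650002 mouth [0.47393251 0.03199589] dist lap 0.1797312666971618
13.9 [0.51728628 0.03503731 0.11288909] [-0.90034436 -0.34175675 -0.1500632 ]
```

Spout is out at ~215°, with the mouth 178 mm from the lap's axis. Back off and lift clear.

{"name": "carry_out", "arguments": {
  "commands": [
    [-0.006,-0.01,0,0,0,0],
    [-0.012,-0.02,0,0,0,0],
    [-0.012,-0.02,-0.03,0,0,0],
    [-0.012,-0.02,-0.07,0,0,0],
    [-0.012,-0.02,-0.11,0,0,0]
  ]
}}

```text
time: 14.4
tool_pos: [0.5297, 0.0136, 0.2233]
ee_rot: [-3.142, -0.002, 3.14]
wrist_force: [0.3, 0.9, 0.6]
width: 0.0004
finger_force: 0.0
```

{"name": "carry_out", "arguments": {
  "commands": [
    [0,0,-0.02,0,0,0],
    [0,0,-0.02,0,0,0],
    [0,0,-0.02,0,0,0],
    [0,0,-0.02,0,0,0],
    [0,0,-0.02,0,0,0]
  ]
}}

```text
time: 14.9
tool_pos: [0.5287, 0.0147, 0.2406]
ee_rot: [3.141, -0.004, -3.142]
wrist_force: [-0.2, 0.4, 0.5]
width: 0.0004
finger_force: 0.0
```

```bash
python3 b.py && python3 -c "
from bench import *
print(close_job())"
```

```text
side 59 216.0501038126032 2.146640309822308 mouth [0.47611775 0.02885869] dist lap 0.17657232257108468
top 12 214.25597194539 0.8870026747074777 mouth [0.47445914 0.03121402] dist lap 0.17895834500080668
15.0 [0.52896478 0.01485058 0.24135578] [ 0.06226673 -0.43342679 -0.25568031]
the job is handed in; nothing more can be done
None
```

I swung the spout in over the lap, pumped it once fully down and up, then swung it back out (mouth about 178 mm from the lap's axis); the job is handed in at 15 s, verdict not shown.

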